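# Hitch the recipe holder onto its ball stand and latch it

## Robot

A 7-joint arm with a two-finger parallel gripper is mounted at the origin on the work surface. World frame = base frame: x ahead of the robot, y to its left, z up, the work surface at z = 0. Lengths are in mm, angles in rad, forces in N, time in s.
With the tool pointing down it reaches from about 400 to 850 mm from the base axis. Payload 4.4 kg.
Tool frame: the origin (TCP) lies on the centre line of the jaws, within the pads' length; the fingertips stand 25 mm ahead of it and the grasp point (between the pads) lies 6 mm ahead of it (manip.tip_reach is the distance from the TCP to the fingertips, in mm); x points along the fingers, y is the direction in which the jaws open and shut, and the axes are right-handed (so a half turn about x gives the same grasp; the last joint's range is limited). The gripper opens to 94 mm and grips with 3 to 60 N. Pads are 16 mm wide; open, the fingers measure 119 mm over their backs; the gripper's body (75 mm by 177 mm) begins 78 mm behind the grasp point.
Start: joints at [-1.311, 0.628, 0.038, 1.517, -0.027, 0.996, -0.02], TCP at [208.02, 615.829, 230.478] pointing down, gripper open.
Joint ranges: [-3.06, 3.06], [-0.37, 2.12], [-1.25, 1.32], [0.18, 2.47], [-1.1, 4.24], [0.23, 1.98], [-2.94, 2.94]. Speed limits (rad/s): [2.57, 2.57, 3.14, 3.14, 3.14, 3.14, 3.14].

## Interface

Orientations are given as a unit quaternion [w, x, y, z].
In Python, from plant import manip, claw, kinematics, viewer gives the robot as it stands. The module is installed in compiled form; this text tells all that it offers. Calls block until the motion is done:
- manip.reach(position, orientation): joint-space move of the TCP to a pose.
- manip.move_l(position, rot=None, max_speed=150): straight line of the TCP; rot=None keeps the orientation; max_speed is the mean speed in mm/s.
- manip.goto_joints(angles): joint-space move.
- claw.command_gripper(opening, effort=None): finger opening in mm; effort is the grip in N (None keeps the last); returns when the fingers have stopped.
- manip.pause(seconds).
- kinematics.solve_ik(position, orientation): joint angles nearest the present ones, or None.
- viewer.capture(name): name is "side" or "top"; returns a dict with "img" (384x512x3 uint8, blue, green, red), "K" (3x3 intrinsics, pixels), "xyz" and "orientation" of the camera in the world. Camera axes: x right, y down, z forward; pixel columns grow to the right and rows downward; lengths in mm; the calibration is good to about 2 mm. A picture is of the moment at which its call begins. There is no depth.
A pose or a line that the arm cannot do raises manip.MotionError and nothing moves.
- manip.finish_job(): hands the job in, once; it reports no verdict.
Trained networks look in the newest picture that a camera, given by its name, has taken for a name from the list of things; names that differ only in an ending like _2 or _b are one class to them, and where a whole thing is asked for, a point or a joint stands for the part that bears it (a point fixed in the world has none). Each returns a list of dicts, best first, with "conf" (0 to 1); they miss things now and then, are a little off and sometimes report something else, mostly with a low value. They report only what shows in the picture. A call takes as long as a camera call. They do not tell look-alikes from the thing itself.
- viewer.masks_of(camera, thing): "pixels" (384x512 bool, what is visible of it).
- viewer.place_of(camera, thing): "point" ([x, y, z] in mm, in the coordinates of the camera as it stood for that picture, good to about 4 mm: a listed point, or the origin of a listed thing).
Readings, each from a call of its own:
- manip.get_clock(): time.
- manip.get_qpos(): joint angles.
- manip.get_qvel(): joint speeds.
- manip.get_effort(): joint torques, N m.
- manip.get_position(): TCP position.
- manip.get_orientation(): TCP orientation.
- manip.get_wrist_force(): force on the tool from outside, world axes, zero at the start.
- manip.get_moment(): the same for the moment, N m.
- manip.get_grip_width(): finger opening in mm.
Only numpy, scipy, OpenCV 4.12 (cv2) and the standard library are available. Lean on these libraries where they do the work, as an engineer would, in place of code of your own. Each camera call takes 0.05 s, during which the arm holds its last target.

## Task

Fit the recipe holder onto the table stand so we can read from it while using the press: lower its socket over the ball, push it down firmly until it snaps fully home and the seat pin stands up, then press the latch lever all the way down so that it stays latched, and let go. Do not drop it on or force the stand, and leave the press, measuring cup and pie tin where they are.

Things in the scene. Friction and masses are not known exactly. Their poses are not given: they have to be found in the camera images.
- stand: Table stand held by a suction foot (does not move): 110 mm round black foot, tube with black clamp ring, steel post topped by a dark round stop plate (60 mm across) and, above that, a 26 mm steel ball on a 12 mm neck. Origin: centre of the foot's underside, on the table; post and ball stand exactly above it. The ball's centre is 17 mm, its top 30 mm, above the top face of the stop plate
- stand_clamp (a point): Centre of the stand's clamp ring, 59 mm above the table, on the post's axis. The post is height-adjustable and its setting is NOT measured: the top face of the stop plate lies anywhere from 86 to 141 mm above the table. Find it by touch or by eye. The plate rests on a rubber cushion and gives about 1 mm per 20 N; a push over about 25 N, or a hard blow, counts as forcing the stand
- holder_head (a point): Centre of the recipe holder's coupler head, a grey metal block 48 mm wide along local y (flat parallel sides, 58 mm long, to grip from above), 38 mm high, local x from -34 to +30 mm. Point: on the socket axis, half-way up, 19 mm above the flat underside. Local z up, local x towards the lever's tab, away from the board. Holder about 0.55 kg, varies by 20 %
- holder: The holder; origin: centre of the socket's mouth in the head's underside: a round cup 30 mm across, mouth flared to 41 mm. Home: the underside rests flat on the stop plate, the ball inside. Two spring detents in the cup meet the ball 17 mm above home and snap past its widest part 8 mm above home; this takes about 10 to 16 N in all, more than the holder's weight, so it must be pushed; then they hold it
- holder_board (a point): Middle of the top edge of the holder's thin wooden card board (125 mm wide along local y, 100 mm long), carried on a bar behind the head (local -x). It leans away from the head: its foot is 74 mm behind the socket axis, 20 mm above the underside; its top 116 mm behind and 111 mm above
- seat_pin (a joint): How far the seat pin (round steel pin with 10 mm cap, in the middle of the head's top, between the lever's arms) is pushed up, in m. 0: no ball, its top 8 mm above the head's top. The ball lifts it over the last 6 mm of the way down: 0.006 (or slightly more) when fully home. A weak spring returns it
- latch_lever (a joint): Angle of the fork-shaped latch lever on top of the head, rad: 0 raised, 0.5 fully down (latched, at its stop, arms level). Starts at 0 to 0.1. Stiff: stays where left; about 5 N at the tab moves it. It drives a jaw under the ball, so it goes down on the stand only if the holder is home. Hinge along local y, 28 mm behind the socket axis, 42.5 mm above the underside
- lever_tab (a point): Middle of the top face of the tab at the lever's free end (flat steel, 13 mm long, 35 mm wide, 50 mm from the hinge), where to press down. Raised it is 70 mm above the underside and 15 mm in front (local +x) of the socket axis; latched, 45 mm above and 22 mm in front
- press: Orange plastic empanada press standing open, 114 mm discs with short handles, one lying, one upright; origin centre underside of the lying disc. Leave alone
- measuring_cup: Glass measuring cup with handle, 86 mm across, 95 mm high; origin centre of underside. Leave alone
- pie_tin: Aluminium pie tin, 226 mm across, 30 mm high; origin centre of underside. Leave alone
Things that resemble listed ones, but are neither listed nor needed, are in the scene too. What is shaped like the holder but pink or red is not meant.

How it is judged (in metres and radians):
On the way, in this order (a step that is already met when the one before it is completed fails the run):
1. the holder is pushed home on the ball (seat pin up) with the latch lever still raised (value of joint seat_pin above 0.0045 m and value of joint latch_lever below 0.25 rad and horizontal distance between holder_head and stand below 0.004 m and angle between holder_head's own z axis and vertical below 0.08 rad), for 0.2 s.
2. the latch lever is pressed fully down (value of joint latch_lever above 0.45 rad), for 0.2 s.
At the end, for the whole second after the job is handed in: the holder sits home on the stand's ball (seat pin up more than 4.5 mm, socket axis within 4 mm of the post's axis, upright within 3.5 degrees) with the latch lever fully down (over 0.45 of 0.5 rad), let go (value of joint seat_pin above 0.0045 m and value of joint latch_lever above 0.45 rad and horizontal distance between holder_head and stand below 0.004 m and angle between holder_head's own z axis and vertical below 0.06 rad); the robot touches nothing.
It fails at once if the stand was forced (contact forces on it adding up to over 45 N) (contact force between stand and anything else above 45 N).
It fails at once if the holder was dropped onto the stand (falling unheld faster than 0.4 m/s over it) (linear speed of holder above 0.4 m/s and horizontal distance between holder and stand below 0.03 m and not (contact force between the fingers and holder above 0.3 N) and value of joint seat_pin below 0.0005 m).
It fails at once if a bystander was moved more than 15 mm (distance of any of press, measuring_cup, pie_tin from where it was at the start of the episode above 0.015 m).
It also fails if it takes over 61 s, if anything falls off the work surface, if the arm or the gripper's body presses on something with over 40 N, if the wrist force passes 120 N, or if a joint passes its speed limit or range.

## Working session

There is one attempt and no reset: what is moved stays moved. The work goes in short steps, each a Python script; the robot and the scene stay as the last script left them, time stands still between calls to the robot, and variables do not carry over. Pictures are saved under pics/ and viewed, and the job is handed in when it is done.

```bash
mkdir -p pics; ls
cat > h.py <<'E'
import numpy as np, cv2
from scipy.spatial.transform import Rotation as R
from plant import manip, claw, kinematics, viewer
def rot(q): return R.from_quat([q[1],q[2],q[3],q[0]])
def quat(r):
    q=r.as_quat(); return [float(q[3]),float(q[0]),float(q[1]),float(q[2])]
def cam2w(c,p): return rot(c["orientation"]).apply(p)+np.array(c["xyz"])
def proj(c,P):
    p=rot(c["orientation"]).inv().apply(np.array(P,float)-np.array(c["xyz"])); u=np.array(c["K"])@p; return u[:2]/u[2]
def ray(c,u,v):
    d=np.linalg.inv(np.array(c["K"]))@[u,v,1.]; return np.array(c["xyz"],float), rot(c["orientation"]).apply(d)
E
python3 - <<'E'
from h import *
for n in ["side","top"]:
    c=viewer.capture(n); cv2.imwrite(f"pics/{n}0.png",c["img"]); print(n,np.round(c["xyz"],1),np.round(c["K"],1).tolist(), np.round(rot(c["orientation"]).as_matrix(),3).tolist())
    for t in ["holder","holder_head","holder_board","lever_tab","stand","stand_clamp","seat_pin","press","measuring_cup","pie_tin"]:
        try:
            for r in viewer.place_of(n,t)[:3]:
                w=cam2w(c,r["point"]); print(t,round(r["conf"],2),np.round(w),np.round(proj(c,w)))
        except Exception as e: print(t,e)
print(manip.get_clock(), manip.get_orientation(), manip.tip_reach)
E
```

```text
pics
side [ 100.3 -829.9  898.3] [[416.5, 0.0, 257.5], [0.0, 416.5, 188.0], [0.0, 0.0, 1.0]] [[0.881, -0.324, 0.346], [-0.473, -0.566, 0.675], [-0.023, -0.758, -0.652]]
holder 0.74 [292.   2.   1.] [187. 239.]
holder 0.59 [338. 260.   1.] [172. 184.]
holder 0.56 [551. 174.  -4.] [241. 179.]
holder_head 0.7 [339. 259.  18.] [172. 180.]
holder_head 0.69 [549. 178.  20.] [239. 173.]
holder_head 0.64 [289.   3.  23.] [185. 233.]
holder_board 0.85 [435. 210. 103.] [201. 158.]
holder_board 0.84 [407.  25. 111.] [217. 192.]
holder_board 0.78 [239. 312. 113.] [132. 158.]
lever_tab 0.62 [275.   1.  71.] [178. 224.]
lever_tab 0.46 [352. 255.  68.] [174. 168.]
lever_tab 0.39 [564. 168.  65.] [244. 163.]
stand 0.93 [ 584. -152.    3.] [301. 235.]
stand 0.38 [436. 209. 106.] [202. 158.]
stand_clamp 0.76 [ 583. -151.   63.] [301. 221.]
stand_clamp 0.68 [549. 172.  -0.] [240. 179.]
seat_pin it knows: holder, holder_board, holder_head, lever_tab, measuring_cup, pie_tin, press, stand, stand_clamp
press 0.77 [711. 276.   4.] [267. 148.]
measuring_cup 0.66 [ 707. -289.    5.] [365. 251.]
measuring_cup 
[... 419 characters left out ...]
0.68 [292.   6.  19.] [252. 274.]
holder_head 0.65 [342. 266.  22.] [164. 256.]
holder_board 0.83 [406.  27. 111.] [245. 235.]
holder_board 0.72 [232. 317. 112.] [136. 299.]
holder_board 0.61 [436. 199. 110.] [183. 223.]
lever_tab 0.6 [353. 254.  73.] [165. 253.]
lever_tab 0.5 [561. 165.  67.] [199. 181.]
lever_tab 0.46 [279.   0.  67.] [254. 280.]
stand 0.68 [ 588. -147.   -4.] [302. 178.]
seat_pin it knows: holder, holder_board, holder_head, lever_tab, measuring_cup, pie_tin, press, stand, stand_clamp
press 0.73 [710. 273.   1.] [168. 137.]
measuring_cup 0.64 [ 710. -288.   -1.] [346. 140.]
pie_tin 0.61 [767.  11.  -1.] [252. 121.]
1.0 [ 0.69772868  0.11468501  0.69776362 -0.11466457] 25.0
```

Run:
```python
import cv2,numpy as np
s=cv2.imread("pics/side0.png"); t=cv2.imread("pics/top0.png")
cv2.imwrite("pics/side0c.png",cv2.resize(s[110:310,90:400],None,fx=2.5,fy=2.5,interpolation=cv2.INTER_CUBIC))
cv2.imwrite("pics/top0c.png",cv2.resize(t[90:330,110:370],None,fx=2.5,fy=2.5,interpolation=cv2.INTER_CUBIC))
```

```text
(no output)
```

View pics/side0c.png

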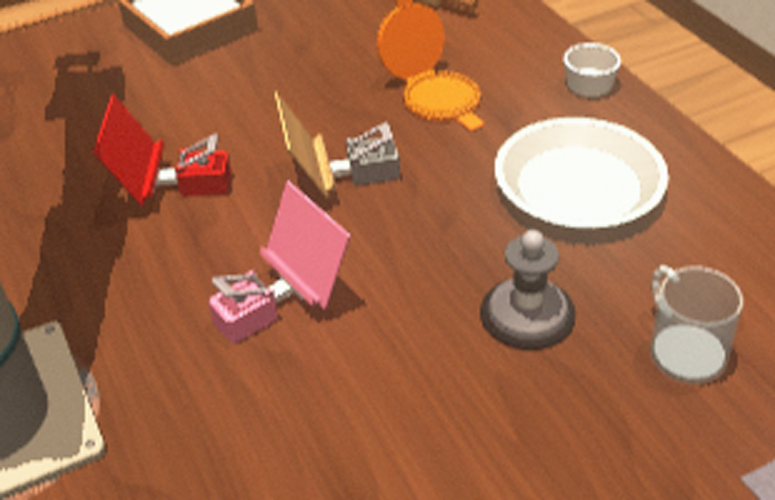

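View pics/top0c.png

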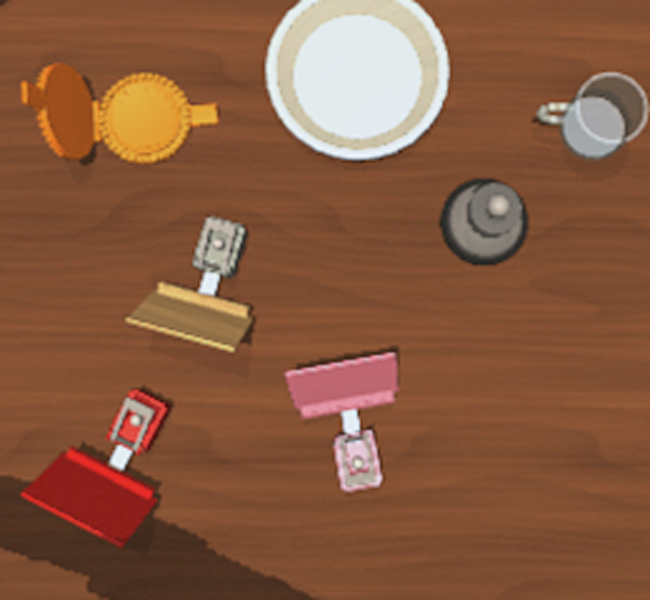

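Candidates for the holder:
- The grey/wood one is at side (240,173) and top (198,188).
- The red one is at side (172,180) and top (164,256).
- The pink one is at side (185,233) and top (252,274).

Only the first has a grey metal head and wooden board, so it fits. I'll confirm it in one crop and refine the measurements.

Run:
```python
from h import *
acc={}
cs={}
for k in range(2):
  for n in ["side","top"]:
    c=viewer.capture(n); cs[n]=c
    for t in ["holder_head","holder_board","lever_tab","stand"]:
        for r in viewer.place_of(n,t):
            w=cam2w(c,r["point"])
            ref={"holder_head":(550,175),"holder_board":(435,205),"lever_tab":(563,167),"stand":(586,-150)}[t]
            if np.hypot(*(w[:2]-ref))<30: acc.setdefault((t,n),[]).append(w); break
for k,v in acc.items(): print(k,len(v),np.round(np.mean(v,0),1),np.round(np.std(v,0),1))
c=cs["top"]["img"];d=cs["side"]["img"]
a=cv2.resize(c[160:240,150:230],None,fx=5,fy=5,interpolation=cv2.INTER_CUBIC)
b=cv2.resize(d[140:190,190:270],(400,250),interpolation=cv2.INTER_CUBIC)
e=cv2.resize(d[195:255,270:350],(400,300),interpolation=cv2.INTER_CUBIC)
f=cv2.resize(c[155:205,280:330],(300,300),interpolation=cv2.INTER_CUBIC)
im=np.zeros((600,800,3),np.uint8); im[:400,:400]=a; im[:250,400:]=b; im[250:550,400:]=e; cv2.imwrite("pics/crop1.png",im)
cv2.imwrite("pics/crop1f.png",cv2.resize(f,None,fx=2,fy=2))
print(manip.get_clock())
```

```text
('holder_head', 'side') 2 [552.2 177.7  18.2] [1.2 0.2 0.6]
('holder_board', 'side') 2 [436.9 209.5 105.9] [0.8 0.8 0.2]
('lever_tab', 'side') 2 [562.  170.9  66.1] [0.9 1.8 0.8]
('stand', 'side') 2 [ 587.4 -149.5    3.3] [1.3 0.3 0.3]
('holder_head', 'top') 2 [549.4 173.7  15.9] [1.2 1.7 0.3]
('holder_board', 'top') 2 [435.8 201.  108.8] [0.9 0.4 1.3]
('lever_tab', 'top') 2 [564.4 165.6  65.9] [0.7 0.3 0.5]
('stand', 'top') 2 [ 584.5 -144.8   -4.1] [0.2 0.  0.8]
2.0
```

View pics/crop1.png

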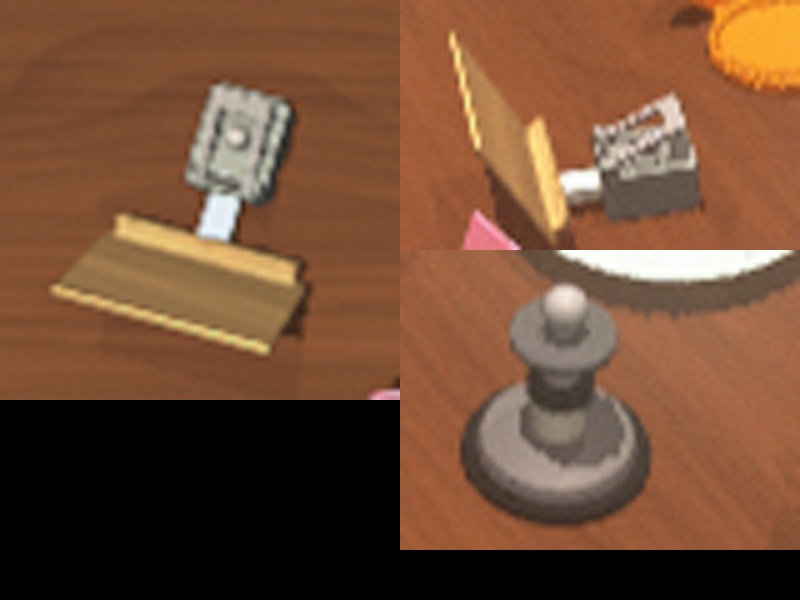

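View pics/crop1f.png

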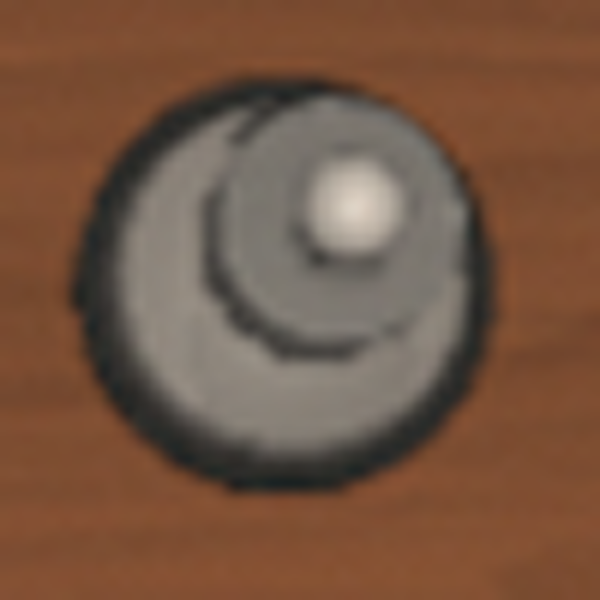

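The crop confirms it: grey head, wooden board, raised lever, at top (198,188). The ball is at side (302.8,206.2) and top (308.9,171.8). Next I'll triangulate the stand height.

Run:
```python
from h import *
from scipy.optimize import least_squares
s=viewer.capture("side");t=viewer.capture("top")
def tri(a,b):
    f=lambda P: np.r_[proj(s,P)-a,proj(t,P)-b]
    r=least_squares(f,[580,-150,120]); return np.round(r.x,1),np.round(r.fun,2)
print("ball",tri((302.8,206.2),(308.9,171.8)))
print("plate",tri((302.1,210.7),(308,173.2)))
# constrained fit: common XY, h plate top; foot rim in top (z~0 outline centre)
f=lambda p: np.r_[proj(s,[p[0],p[1],p[2]+17])-(302.8,206.2),proj(t,[p[0],p[1],p[2]+17])-(308.9,171.8),proj(s,[p[0],p[1],p[2]])-(302.1,210.7),proj(t,[p[0],p[1],p[2]])-(308,173.2), proj(t,[p[0],p[1],5])-(303.3,178.2)]
r=least_squares(f,[580,-150,110]);print(np.round(r.x,1),np.round(r.fun,2))
# head pin top: pixel in top & side
print("pin?",proj(t,[551,175.5,46]),proj(s,[551,175.5,46]))
# board top edge corners in top crop -> yaw (z=111)
def atz(c,u,v,z):
    o,d=ray(c,u,v); return o+d*(z-o[2])/d[2]
A=atz(t,150+52/5-.5,160+288/5-.5,111);B=atz(t,150+268/5-.5,160+350/5-.5,111);print(A,B,np.linalg.norm(A-B),(A+B)/2, np.degrees(np.arctan2(*(A-B)[1::-1])))
print("pin top xy",atz(t,150+238/5-.5,160+137/5-.5,46))
for yaw in np.radians([-14.5]):
  for e in (1,-1):
    ys=e*np.array([-np.sin(yaw),np.cos(yaw),0]); x=np.array([0,0,-1.]); z=np.cross(x,ys)
    q=quat(R.from_matrix(np.c_[x,ys,z]))
    for P in ([537,179,29],[537,179,230],[574,-147,260],[574,-147,130],[604,-152,200]):
        j=kinematics.solve_ik(P,q); print(e,P,None if j is None else np.round(j,2))
print(rot(manip.get_orientation()).as_matrix().round(2).tolist())
```

```text
ball (array([ 585.8, -150.5,  117.5]), array([-0.03,  0.01,  0.01, -0.03]))
plate (array([ 584.5, -150.4,  101. ]), array([-0.01,  0.  ,  0.01, -0.01]))
[ 585.2 -150.4  100.6] [-0.23 -0.   -0.04  0.15  0.17  0.   -0.03 -0.22  0.12  0.02]
pin? [195.99048693 185.63965215] [239.54252028 167.13259318]
[452.62033703 262.99981857 111.        ] [419.93855377 142.9577429  111.        ] 124.41140980508924 [436.2794454  202.97878074 111.        ] 74.7701911090365
pin top xy [547.2764929  172.10074965  46.        ]
1 [537, 179, 29] [-0.36  0.8  -0.01  1.9   0.02  0.44  0.92]
1 [537, 179, 230] [-0.43  0.51  0.09  1.76 -0.06  0.88  1.  ]
1 [574, -147, 260] [-0.01  0.53  0.34  1.65 -0.21  0.99  1.72]
1 [574, -147, 130] [ 0.17  0.67  0.05  1.78 -0.05  0.69  1.57]
1 [604, -152, 200] [ 0.08  0.63  0.2   1.63 -0.15  0.89  1.66]
-1 [537, 179, 29] [-0.73  0.89  0.58  1.91 -0.85  0.61 -1.41]
-1 [537, 179, 230] [-0.88  0.64  0.84  1.77 -0.56  0.99 -1.64]
-1 [574, -147, 260] [-0.35  0.69  0.97  1.66 -0.62  1.13 -1.03]
-1 [574, -147, 130] [-0.24  0.8   0.76  1.79 -0.72  0.85 -0.96]
-1 [604, -152, 200] [-0.28  0.77  0.86  1.65 -0.66  1.04 -1.03]
[[-0.0, 0.32, 0.95], [0.0, 0.95, -0.32], [-1.0, 0.0, -0.0]]
```

```bash
cat >> h.py <<'E'
YAW=np.radians(-15.2)
EX=np.array([np.cos(YAW),np.sin(YAW),0]); EY=np.array([-np.sin(YAW),np.cos(YAW),0])
Q=quat(R.from_matrix(np.c_[[0,0,-1.],EY,np.cross([0,0,-1.],EY)]))
HEAD=np.array([548.5,173.3,0]); GX=-12.
BALL=np.array([585.8,-150.4,0]); PLATE=100.6
def F(n=1): return np.mean([manip.get_wrist_force() for _ in range(n)],0)
E
python3 - <<'E'
from h import *
print(F().round(1))
G=HEAD+EX*GX
manip.reach((G+[0,0,180]).tolist(),Q); print(manip.get_clock())
manip.move_l((G+[0,0,60]).tolist(),max_speed=150)
manip.move_l((G+[0,0,32]).tolist(),max_speed=60)
print(F().round(1))
claw.command_gripper(30,60)
print(manip.get_grip_width(),F().round(1),manip.get_position().round(1) if hasattr(manip.get_position(),'round') else manip.get_position(),manip.get_clock())
s=viewer.capture("side");t=viewer.capture("top")
im=np.zeros((600,800,3),np.uint8)
im[:400,:400]=cv2.resize(t["img"][150:250,130:230],(400,400)); im[:400,400:]=cv2.resize(s["img"][100:200,190:290],(400,400));cv2.imwrite("pics/grip.png",im)
E
```

```text
[ 0.1 -0.  -0.7]
4.0833
[0.1 0.5 0.3]
47.50750520666663 [-0.1  0.9  0.8] [537.1 176.7  32. ] 6.425
```

View pics/grip.png

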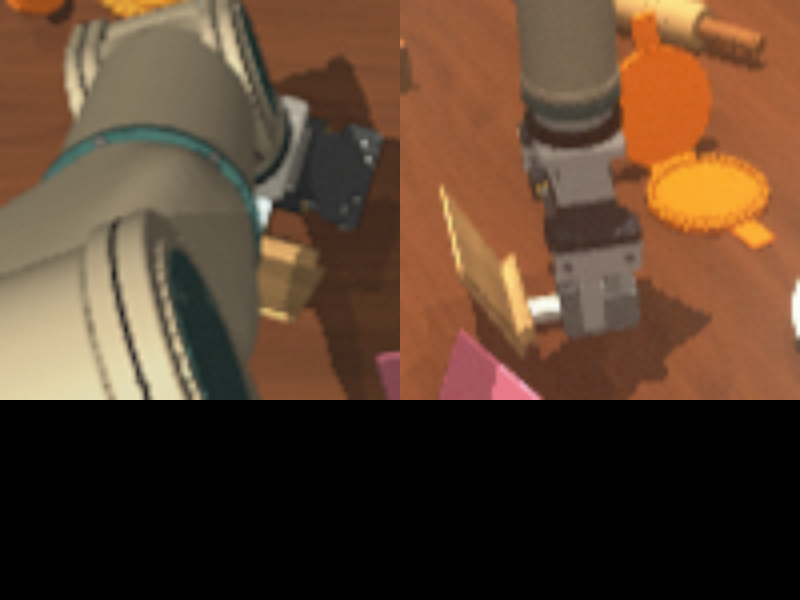

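The grip closed at 47.5 mm against a 48 mm head, and the fingers sit on the head's sides (right panel, ~595,300). Now lifting and checking tilt.

Run:
```python
from h import *
p=np.array(manip.get_position())
manip.move_l((p+[0,0,30]).tolist(),max_speed=60)
manip.move_l((p+[0,0,190]).tolist(),max_speed=150)
manip.pause(0.2)
print(F(3).round(2),np.round(manip.get_moment(),3),manip.get_grip_width())
H=BALL+EX*GX
manip.reach((H+[0,0,PLATE+32+60]).tolist(),Q)
manip.pause(0.3)
print(F(3).round(2),np.round(manip.get_moment(),3),np.round(manip.get_position(),1),manip.get_clock())
s=viewer.capture("side");t=viewer.capture("top")
for n,c in(("side",s),("top",t)):
    for th in ["holder_head","holder_board","lever_tab","stand_clamp"]:
        for r in viewer.place_of(n,th):
            w=cam2w(c,r["point"])
            if np.hypot(*(w-BALL)[:2])<150: print(n,th,round(r["conf"],2),np.round(w,1),"local",np.round([(w-BALL)@EX,(w-BALL)@EY],1))
im=np.zeros((600,800,3),np.uint8)
im[:,400:]=cv2.resize(s["img"][120:270,250:350],(400,600),interpolation=cv2.INTER_CUBIC); im[:400,:400]=cv2.resize(t["img"][120:220,240:340],(400,400),interpolation=cv2.INTER_CUBIC);cv2.imwrite("pics/hover.png",im)
```

```text
[-0.42 -0.44 -4.8 ] [ 0.007 -0.042  0.   ] 47.620127704235834
[-0.13  0.47 -4.83] [0.023 0.005 0.012] [ 574.5 -146.1  192.7] 10.1333
side holder_head 0.92 [ 589.6 -147.4  176.9] local [2.8 3.9]
side holder_board 0.87 [ 475.7 -114.9  268.7] local [-115.5    5.4]
side lever_tab 0.43 [ 589.8 -149.8  178. ] local [3.7 1.6]
side stand_clamp 0.76 [ 584.3 -148.7   59.7] local [-1.9  1.2]
top holder_head 0.78 [ 587.2 -149.5  176.6] local [1.1 1.2]
top holder_board 0.62 [ 473.8 -122.7  270.1] local [-115.4   -2.7]
top stand_clamp 0.53 [ 582.  -149.2   61.5] local [-4.   0.2]
```

View pics/hover.png

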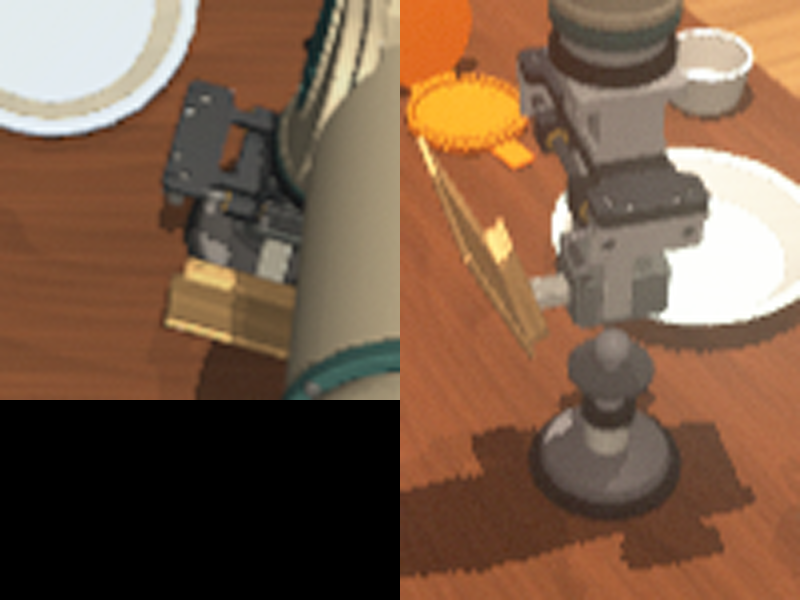

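Tilt looks negligible: the board top is 109 mm above the underside and 115.5 mm behind, as specified. The head is above the ball (side crop, ball at ~(612,350)). I'll go down under force guard, correcting the ~1 mm steady arm error.

```bash
cat >> h.py <<'E'
import json,os
def goal_step(tgt, corr, speed=25):
    manip.move_l((np.array(tgt)+corr).tolist(),max_speed=speed)
E
python3 - <<'E'
from h import *
H=BALL+EX*GX
corr=np.zeros(3)
F0=np.array([-.1,.3,-4.83])
for u in (45,38,32,29,26,23,21,19):
    tgt=H+[0,0,PLATE+32+u]
    manip.move_l((tgt+corr).tolist(),max_speed=40)
    manip.pause(0.1)
    p=np.array(manip.get_position()); f=F(2)-F0
    print(u,np.round(p-tgt,2),np.round([f@EX,f@EY,f[2]],2),np.round(manip.get_moment(),2))
    if u>=38: corr[:2]+= (tgt-p)[:2]
    if np.abs(f).max()>5: break
print(manip.get_clock(),corr)
E
```

```text
45 [ 0.19 -0.05  0.11] [ 0.24 -0.16 -0.34] [ 0.   -0.05 -0.03]
38 [-0.17  0.07 -0.02] [ 0.99 -0.31 -1.2 ] [0.   0.01 0.04]
32 [-0.02 -0.02 -0.05] [ 0.18  0.26 -0.02] [-0.03 -0.08 -0.03]
29 [-0.02 -0.04 -0.02] [-1.01 -0.55 -0.77] [-0.01 -0.02 -0.  ]
26 [-0.05  0.01 -0.05] [ 0.51 -0.63 -0.05] [0.01 0.01 0.02]
23 [-0.03 -0.03 -0.05] [ 0.01 -1.02 -0.66] [0.03 0.01 0.04]
21 [-0.04  0.01 -0.02] [ 1.31 -0.75 -0.75] [-0.02 -0.01 -0.  ]
19 [-0.04 -0.03 -0.02] [ 0.2  -0.22 -0.44] [-0.02  0.02 -0.02]
13.8333 [-0.02544353 -0.01164328  0.        ]
```

Run:
```python
from h import *
H=BALL+EX*GX
F0=np.array([0,0,-4.9])
u=19.
while u>-6:
    u-=1.0 if u>5 else 0.5
    tgt=H+[0,0,PLATE+32+u]
    manip.move_l(tgt.tolist(),max_speed=15)
    p=np.array(manip.get_position()); f=F(2)-F0
    print(u,np.round(p-tgt,2),np.round([f@EX,f@EY,f[2]],1),np.round(manip.get_moment(),2),round(manip.get_clock(),1))
    lat=np.hypot(f[0],f[1])
    if lat>6 or f[2]>19 or (u<6 and f[2]>9): break
```

```text
18.0 [-0.04  0.02 -0.06] [-0.3 -0.3  0.3] [-0.01  0.04 -0.04] 14.1
17.0 [-0.04  0.08 -0.08] [ 0.9  1.  -0.6] [0.04 0.04 0.03] 14.3
16.0 [0.2  0.41 0.04] [0.4 0.5 0.3] [ 0.3  -0.09  0.05] 14.6
15.0 [0.22 0.71 0.01] [0.8 2.7 0.4] [ 0.68 -0.15  0.05] 14.8
14.0 [0.51 0.71 0.25] [0.6 3.8 3.5] [ 1.06 -0.3   0.02] 15.1
13.0 [0.84 0.5  0.31] [0.4 4.7 4.7] [ 1.23 -0.48  0.05] 15.3
12.0 [0.95 0.12 0.14] [2.3 5.4 4.2] [ 1.13 -0.8   0.03] 15.6
11.0 [ 0.6  -0.07 -0.  ] [1.8 4.5 4.2] [ 1.01 -0.72  0.05] 15.8
10.0 [-0.45  0.08 -0.45] [0.6 4.7 3.5] [ 1.09 -0.52  0.06] 16.1
9.0 [-1.29  0.33 -0.82] [-0.5  4.7 -0.3] [ 1.16 -0.07  0.06] 16.3
8.0 [-1.21  0.26 -0.8 ] [-2.3  4.8 -2. ] [1.21 0.17 0.03] 16.6
7.0 [-0.94  0.21 -0.67] [-3.4  4.3 -3.5] [1.14 0.28 0.07] 16.8
6.0 [-0.53  0.16 -0.57] [-2.2  4.  -5.3] [1.15 0.29 0.02] 17.1
5.0 [-0.04  0.04 -0.26] [-1.4  6.1 -5.9] [1.11 0.03 0.05] 17.3
```

The detents have snapped past the ball: the force now pulls down, as expected near u≈8. A sideways force of ~5 N along +y′ remains, so I'll relieve it before seating.

Run:
```python
from h import *
H=BALL+EX*GX
F0=np.array([0,0,-4.9])
for dy in (0.7,1.4,2.1,2.8):
    tgt=H+[0,0,PLATE+32+5]+EY*dy
    manip.move_l(tgt.tolist(),max_speed=15); manip.pause(0.1)
    p=np.array(manip.get_position()); f=F(3)-F0; e=p-tgt
    print(dy,np.round([e@EX,e@EY,e[2]],2),np.round([f@EX,f@EY,f[2]],1),np.round(manip.get_moment(),2),round(manip.get_clock(),1))
    if f@EY<1.2: break
```

```text
0.7 [-0.03 -0.56  0.04] [-1.   3.8 -4.4] [0.77 0.22 0.1 ] 17.7
1.4 [-0.02 -0.61  0.08] [-0.9  1.1 -5.7] [0.32 0.45 0.06] 18.0
```

Run:
```python
from h import *
H=BALL+EX*GX+EY*1.6
F0=np.array([0,0,-4.9])
u=5.
while u>-6:
    u-=0.5
    tgt=H+[0,0,PLATE+32+u]
    manip.move_l(tgt.tolist(),max_speed=15); 
    p=np.array(manip.get_position()); f=F(2)-F0; e=p-tgt
    print(u,np.round([e@EX,e@EY,e[2]],2),np.round([f@EX,f@EY,f[2]],1),np.round(manip.get_moment(),2),round(manip.get_clock(),1))
    if np.hypot(f[0],f[1])>7 or f[2]>11: break
```

```text
4.5 [ 0.23 -0.56 -0.01] [-0.5  0.2 -5.7] [ 0.01  0.29 -0.02] 18.3
4.0 [ 0.43 -0.38 -0.15] [ 0.7 -0.3 -6.8] [-0.18  0.04 -0.  ] 18.5
3.5 [ 0.47 -0.24 -0.04] [ 1.1 -1.4 -7.3] [-0.29 -0.15 -0.02] 18.8
3.0 [ 0.42 -0.18 -0.14] [ 1.9 -0.8 -8. ] [-0.35 -0.3   0.02] 19.0
2.5 [ 0.08 -0.16  0.06] [ 1.  -0.7 -6.4] [-0.43 -0.1  -0.03] 19.3
2.0 [-0.37 -0.33 -0.11] [ 0.2 -1.5 -5.7] [-0.57  0.16 -0.01] 19.5
1.5 [-0.56 -0.38 -0.15] [-0.7 -2.1 -5.4] [-0.61  0.41 -0.05] 19.8
1.0 [-0.34 -0.34 -0.06] [-0.9 -2.7 -4.6] [-0.61  0.59 -0.05] 20.0
0.5 [ 0.13 -0.28  0.14] [-1.3 -4.4 -2.8] [-0.75  0.49 -0.04] 20.3
0.0 [ 0.6  -0.23  0.28] [-1.1 -3.9 -1.4] [-0.91  0.37 -0.04] 20.5
-0.5 [0.68 0.03 0.25] [ 1.  -3.6 -1.1] [-0.85  0.15 -0.06] 20.8
-1.0 [0.48 0.29 0.15] [ 0.5 -4.2 -0.5] [-0.72  0.03 -0.03] 21.0
-1.5 [0.47 0.31 0.41] [ 0.1 -2.2  2.1] [-0.68  0.03 -0.02] 21.3
-2.0 [0.45 0.3  0.69] [-0.  -2.3  8.7] [-0.57  0.29  0.  ] 21.5
-2.5 [0.49 0.28 0.99] [-0.4 -2.  11.9] [-0.47  0.46 -0.02] 21.8
```

Contact is firm at u≈-1.5, with about +12 N on top of the holder's weight. I'll ease the load off, release, rise and look at the pin.

Run:
```python
from h import *
H=BALL+EX*GX+EY*1.2
manip.move_l((H+[0,0,PLATE+32-1.5]).tolist(),max_speed=15)
manip.pause(0.2); print(F(2).round(1),np.round(manip.get_moment(),2))
claw.command_gripper(90,30)
print(manip.get_grip_width(),F(2).round(1),np.round(manip.get_moment(),2))
p=np.array(manip.get_position())
manip.move_l((p+[0,0,40]).tolist(),max_speed=80)
manip.move_l((p+[0,0,130]).tolist(),max_speed=150)
p2=p+[0,0,130]-EX*0
s=viewer.capture("side")
im=cv2.resize(s["img"][150:270,240:370],(650,600),interpolation=cv2.INTER_CUBIC);cv2.imwrite("pics/seat.png",im)
# expected projections
for nm,l in (("pin",(0,0,52)),("tab",(15,0,70)),("headtopfrontL",(30,24,38)),("headtopfrontR",(30,-24,38)),("botR",(30,-24,0))):
    P=BALL+EX*l[0]+EY*l[1]+[0,0,PLATE-1+l[2]]; q=proj(s,P); print(nm,q.round(1),((q-[240,150]+.5)*5).round())
for th in ["holder_head","holder_board","lever_tab"]:
    for r in viewer.place_of("side",th):
        w=cam2w(s,r["point"])
        if np.hypot(*(w-BALL)[:2])<150: print(th,round(r["conf"],2),np.round(w,1),"local",np.round([(w-BALL)@EX,(w-BALL)@EY],1))
print(manip.get_clock())
```

```text
[0.2 0.1 3.5] [-0.07 -0.04  0.  ]
90.39339425399636 [0.6 0.  0. ] [ 0.09  0.02 -0.01]
pin [303.4 196.9] [319. 237.]
tab [309.1 190.9] [348. 207.]
headtopfrontL [310.9 193.2] [357. 218.]
headtopfrontR [316.7 204.7] [386. 276.]
botR [315.7 214.9] [381. 327.]
holder_head 0.84 [ 590.9 -147.2  115.6] local [4.1 4.4]
holder_board 0.69 [ 473.3 -115.6  204.5] local [-117.7    4.1]
lever_tab 0.5 [ 600.5 -151.3  162.8] local [14.4  2.9]
24.6417
```

View pics/seat.png

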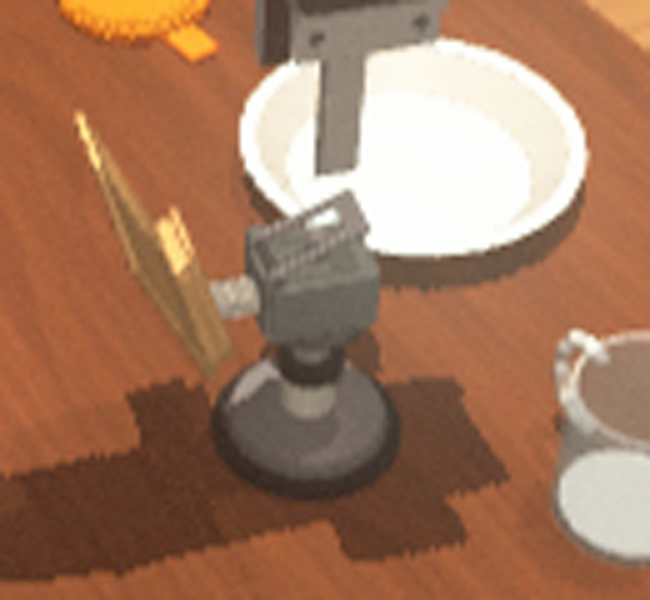

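The holder sits level on the stand with its lever raised (tab ~(348,205) in the crop). I'll move aside to see the pin and measure the tab before pressing.

Run:
```python
from h import *
p=np.array(manip.get_position())
claw.command_gripper(0,20)
manip.reach((p+[-60,230,60]).tolist(),Q)
s=viewer.capture("side");t=viewer.capture("top")
im=np.zeros((600,800,3),np.uint8)
im[:,400:]=cv2.resize(s["img"][165:240,280:330],(400,600),interpolation=cv2.INTER_CUBIC); im[:400,:400]=cv2.resize(t["img"][140:190,285:335],(400,400),interpolation=cv2.INTER_CUBIC);cv2.imwrite("pics/seat2.png",im)
for nm,l in (("pin up",(0,0,52)),("pin dn",(0,0,46)),("tab",(15,0,70)),("headtop",(0,0,38)),("cFL",(30,24,38)),("cFR",(30,-24,38)),("cBR",(-34,-24,38))):
    P=BALL+EX*l[0]+EY*l[1]+[0,0,PLATE-1+l[2]]; q=proj(s,P);r=proj(t,P); print(nm,((q-[280,165]+.5)*8+[400,0]).round(),((r-[285,140]+.5)*8).round())
for n,c in(("side",s),("top",t)):
  for th in ["holder_head","holder_board","lever_tab"]:
    for r in viewer.place_of(n,th):
        w=cam2w(c,r["point"])
        if np.hypot(*(w-BALL)[:2])<150: print(n,th,round(r["conf"],2),np.round(w,1),"local",np.round([(w-BALL)@EX,(w-BALL)@EY],1))
print(manip.get_clock(),manip.get_grip_width())
```

```text
pin up [591. 259.] [210. 241.]
pin dn [590. 272.] [207. 244.]
tab [637. 211.] [230. 189.]
headtop [589. 290.] [204. 248.]
cFL [651. 229.] [159. 147.]
cFR [697. 322.] [292. 185.]
cBR [513. 355.] [245. 360.]
side holder_head 0.61 [ 589.1 -147.1  118.2] local [2.3 4.1]
side holder_head 0.45 [ 587.9 -149.5    3.8] local [1.7 1.4]
side holder_board 0.68 [ 475.6 -115.8  203.6] local [-115.4    4.5]
side lever_tab 0.67 [ 599.1 -152.2  163.1] local [13.3  1.8]
side lever_tab 0.48 [ 474.2 -116.5  207.4] local [-116.6    3.4]
top holder_head 0.74 [ 588.  -150.3  114.8] local [2.1 0.7]
top holder_board 0.86 [ 473.  -120.6  208.5] local [-116.7   -0.8]
top lever_tab 0.72 [ 602.7 -155.1  167.4] local [17.5 -0.1]
top lever_tab 0.61 [ 587.4 -148.6   94.2] local [1.1 2.2]
27.375 0.4571832817916694
```

View pics/seat2.png

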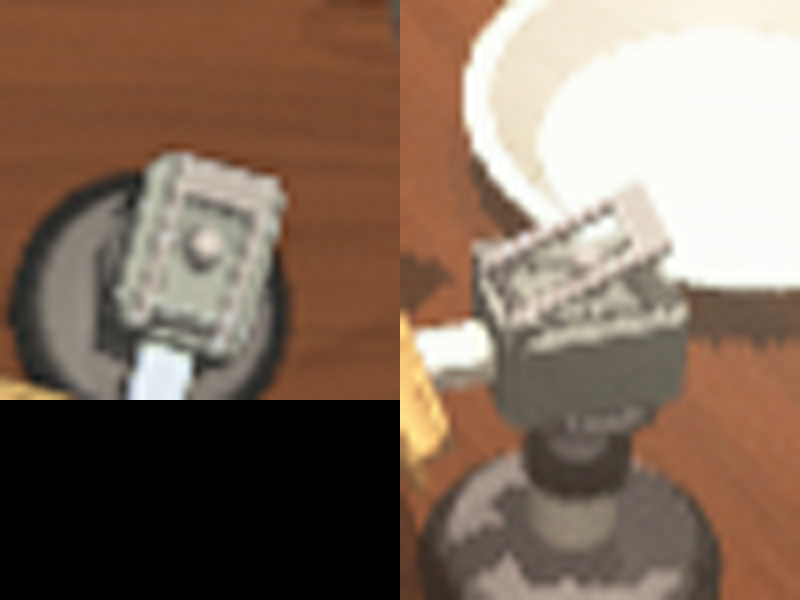

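The pin cap shows at top-crop (207,242) and side-crop (~588,252), which matches "up" and not "down" (side row 272). The lever is raised with its tab at (645,210). Now pressing the tab along its arc with closed fingers.

Run:
```python
from h import *
Z0=PLATE-1.2; C=BALL+EX*0.5+EY*0.3
def tip(th,dz=0,dx=0):
    a=0.5-th
    x=-28+50*np.cos(a)-2.5*np.sin(a); z=42.5+50*np.sin(a)+2.5*np.cos(a)
    return C+EX*(x+dx)+[0,0,Z0+z+25+dz]
manip.reach(tip(0,45).tolist(),Q)
manip.move_l(tip(0,12).tolist(),max_speed=100); manip.pause(.15)
F0=F(3); print(F0.round(1),np.round(manip.get_position()-tip(0,12),1))
path=[(0,dz) for dz in (9,7,5,3)]+[(th,0) for th in np.arange(0,0.501,0.05)]+[(0.5,-.5),(0.5,-1),(0.5,-1.5),(.5,-2),(.5,-2.5),(.5,-3),(.5,-3.5),(.5,-4)]
for th,dz in path:
    manip.move_l(tip(th,dz).tolist(),max_speed=25)
    f=F(2)-F0; e=np.array(manip.get_position())-tip(th,dz)
    print(round(th,2),dz,np.round([f@EX,f@EY,f[2]],1),np.round([e@EX,e@EY,e[2]],2),round(manip.get_clock(),1))
    if f[2]>13 or np.hypot(f[0],f[1])>9: print("stop");break
manip.pause(0.3); f=F(2)-F0;print(f.round(1),np.round(manip.get_position()[2]-25-Z0,1))
```

```text
[ 0.3  0.4 -0.6] [0.6 0.1 0.9]
0 9 [ 0.9 -0.   0.1] [-0.07 -0.05 -0.01] 29.3
0 7 [-0.6  0.2  0.5] [-0.12 -0.05 -0.17] 29.6
0 5 [0.5 0.  1.4] [-0.12  0.02 -0.18] 29.8
0 3 [0.2 0.  0.6] [-0.09  0.02 -0.15] 30.1
0.0 0 [-0.3 -0.4  0.1] [ 0.05  0.   -0.09] 30.3
0.05 0 [-0.8 -1.   2.6] [-0.17  0.    0.04] 30.6
0.1 0 [-1.6 -0.5  2.2] [-0.18  0.01 -0.14] 30.8
0.15 0 [-1.2 -0.2  3.6] [-0.19  0.01 -0.26] 31.1
0.2 0 [-1.1 -1.   2.3] [-0.09  0.   -0.26] 31.3
0.25 0 [-0.8 -0.7  1.6] [ 0.06  0.02 -0.2 ] 31.6
0.3 0 [-1.6  0.8  2.3] [ 0.05  0.01 -0.19] 31.8
0.35 0 [-0.8 -0.4  2.3] [ 0.01  0.   -0.19] 32.1
0.4 0 [-2.  -0.4  2. ] [-0.04  0.03 -0.18] 32.3
0.45 0 [-0.8 -0.3  2.1] [-0.   -0.02 -0.23] 32.6
0.5 0 [-3.1 -0.2  6.4] [ 0.04 -0.    0.29] 32.8
0.5 -0.5 [-3.7 -1.1  8. ] [0.11 0.05 0.68] 33.1
0.5 -1 [-2.7  0.4  9.9] [0.18 0.03 1.02] 33.3
0.5 -1.5 [-4.  -0.  11.9] [0.29 0.02 1.37] 33.6
0.5 -2 [-4.6 -0.3 13.5] [ 0.41 -0.02  1.7 ] 33.8
stop
[-5.4  0.6 13.5] 44.7
```

The lever hit its stop at 44.7 mm (45 expected) with the force rising to 13.5 N. Retracting and checking.

Run:
```python
from h import *
p=np.array(manip.get_position())
manip.move_l((p+[0,0,60]).tolist(),max_speed=80)
manip.reach((p+[-60,230,130]).tolist(),Q)
s=viewer.capture("side");t=viewer.capture("top")
im=np.zeros((600,800,3),np.uint8)
im[:,400:]=cv2.resize(s["img"][165:240,280:330],(400,600),interpolation=cv2.INTER_CUBIC); im[:400,:400]=cv2.resize(t["img"][140:190,285:335],(400,400),interpolation=cv2.INTER_CUBIC);cv2.imwrite("pics/latched.png",im)
for nm,l in (("pin up",(0,0,52)),("pin dn",(0,0,46)),("tab raised",(15,0,70)),("tab latched",(22,0,45))):
    P=BALL+EX*l[0]+EY*l[1]+[0,0,PLATE-1+l[2]]; q=proj(s,P);r=proj(t,P); print(nm,((q-[280,165]+.5)*8+[400,0]).round(),((r-[285,140]+.5)*8).round())
for n,c in(("side",s),("top",t)):
  for th in ["holder_head","holder_board","lever_tab"]:
    for r in viewer.place_of(n,th)[:4]:
        w=cam2w(c,r["point"])
        if np.hypot(*(w-BALL)[:2])<150: print(n,th,round(r["conf"],2),np.round(w,1),"local",np.round([(w-BALL)@EX,(w-BALL)@EY],1)); break
  for th in ["press","measuring_cup","pie_tin"]:
    r=viewer.place_of(n,th); print(n,th,[np.round(cam2w(c,x["point"])) for x in r[:1]])
print(manip.get_clock(),F(2).round(1))
```

```text
pin up [591. 259.] [210. 241.]
pin dn [590. 272.] [207. 244.]
tab raised [637. 211.] [230. 189.]
tab latched [653. 263.] [223. 184.]
side holder_head 0.75 [ 589.9 -147.8  119.4] local [3.3 3.6]
side lever_tab 0.74 [ 471.8 -116.7  206. ] local [-118.9    2.7]
side press [array([711., 276.,   1.])]
side measuring_cup [array([ 707., -286.,    6.])]
side pie_tin [array([771.,   9.,  -1.])]
top holder_head 0.68 [ 587.  -149.5  116.4] local [0.9 1.2]
top holder_board 0.65 [ 473.7 -119.7  209.4] local [-116.2    0.3]
top lever_tab 0.58 [ 607. -159.  146.] local [22.7 -2.8]
top press [array([707., 271.,  -3.])]
top measuring_cup [array([ 712., -283.,   -2.])]
top pie_tin [array([767.,  12.,  -3.])]
36.7333 [-0.6  0.7  0.8]
```

View pics/latched.png

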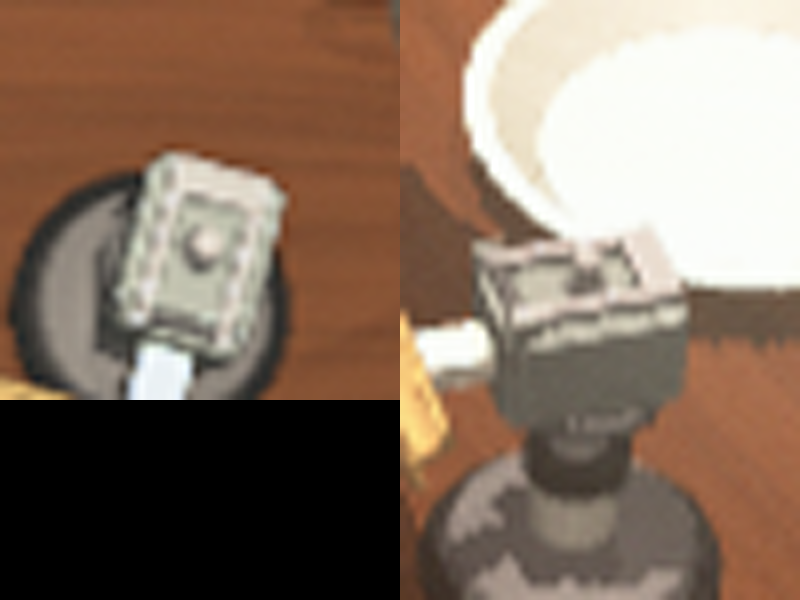

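The lever lies level on the head (tab ~(655,262), expected (653,263)). The pin stands up at ~(587,258), and the bystanders have not moved. Handing in.

Run:
```python
from h import *
manip.finish_job(); print(manip.get_clock())
```

```text
the job is handed in; nothing more can be done
the job is handed in; nothing more can be done
```

The recipe holder is on the stand, latched and let go. I handed the job in at about 37 s of the 61 s allowed.

**What I did:**
- **Pick-up:** I took the grey holder with the wooden board, not the red or pink look-alikes. From the pictures I put the stop plate at about 100.6 mm above the table.
- **Seating:** I lowered the socket over the ball under force guard. The detents snapped past, and I corrected a sideways misfit of about 1.5 mm partway down. Firm contact came about 1.5 mm below the estimated plate height, with roughly 17 N on the plate including the holder's weight.
- **Latching:** I let go, then pressed the lever tab with closed fingers until it hit its stop 44.7 mm above the underside (45 mm expected). The press peaked at about 13.5 N.

**Last checks:**
- **Lever and pin:** after the arm withdrew, the lever lay level on the head. The pin cap appeared where it should be when up.
- **Bystanders and contact:** the press, measuring cup and pie tin read within 10 mm of where they started, which is about the networks' own scatter. The robot was touching nothing.

**Disagreements:**
- The side camera's network put the head about 4 to 5 mm off the post's axis. It showed the same offset before I picked the holder up, so I took it as a camera bias. The top camera showed 1.5 mm.
- In the last side picture the network mistook the board's edge for the lever tab. I relied on the picture itself and the top camera there.
- The sideways force while seating reached about 6 N before I corrected it.

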